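# Draw the press slide out with the pull hook and load a bush

## Robot

A 7-joint arm with a two-finger parallel gripper is mounted at the origin on a cart in front of the work surface, level with it; the furniture and walls round the work are solid. World frame = base frame: x ahead of the robot, y to its left, z up, the work surface at z = 0. Lengths are in m, angles in degrees, forces in N, time in s.
With the tool pointing down it reaches from about 0.425 to 0.925 m from the base axis. Payload 6.8 kg.
Tool frame: the origin (TCP) lies on the centre line of the jaws, within the pads' length; the fingertips stand 11 mm ahead of it and the grasp point (between the pads) lies 8 mm behind it; z points along the fingers, y is the line along which they close (so a half turn about z gives the same grasp; the last joint's range is limited). The gripper opens to 85 mm and grips with 20 to 120 N. Pads are 22 mm wide; open, the fingers measure 114 mm over their backs; the gripper's body (76 mm by 85 mm) begins 54 mm behind the grasp point. The pads swing forward as they close: fully open they stand 13 mm farther back than shut.
Start: joints at [-69.391, 27.33, 1.283, 89.118, -0.659, 63.558, -4.761], TCP at [0.304, 0.602, 0.242] pointing down, gripper open.
Joint ranges: [-169.35, 169.35], [-19.33, 120.38], [-80.79, 83.38], [13.8, 139.57], [-78.32, 258.32], [9.67, 109.79], [-169.56, 169.56]. Speed limits (degrees/s): [136.94, 136.94, 180, 180, 180, 180, 180].

## Interface

Orientations are given as [roll, pitch, yaw] about the fixed x, y, z axes, in that order (R = Rz(yaw) Ry(pitch) Rx(roll)).
In Python, from cell import bot gives the robot as it stands.
- The arm moves only by the shell command python3 -m crank 'ROWS'. ROWS is JSON, a list of rows, each an object with "gripper": the closure in counts, from 0 (fully open) to 255 (shut); "translation": the shift along the world's x, y, z in m, a list of three; "delta_rot": the turn, a rotation vector about the world's x, y, z in degrees, a list of three. A call has 1 to 8 rows; each row is the pose to reach, as a shift and turn from the pose commanded when the call began; what a row does not reach only later rows make up. A row lasts 1/12 s, in which the tool goes at most 41.7 mm and 7.16 degrees, less where a joint would pass 70% of its speed; a pose out of reach is approached as far as the arm can. A call with a gripper value outside its range is refused whole. The fingers move at their own pace and stop on an object; the grip force is fixed at half the most. Time passes only in rows, so rows that repeat a pose let the fingers close. It gives the time, the measured TCP pose, the force, the opening and the grip force at its end, in the units of the state.
- bot.get_state(): the state, without advancing time (a new reading comes with each control period).
- bot.get_image(name): name is "scene" or "top"; returns a dict with "img" (384x512x3 uint8, red, green, blue), "depth" (384x512 float32, m along the optical axis (not along the pixel's ray), 0 where there is no reading), "vfov" (degrees; the focal length in pixels is half the picture's height over the tangent of half this angle, whatever the lens; pixels are square), "cx", "cy" (the principal point, pixels), "rvec" (rotation vector, rad) and "tvec" (3), from world to camera coordinates, as OpenCV has them. Camera axes: x right, y down, z forward; pixel columns grow to the right and rows downward; lengths in m; the calibration is good to about 2 mm. A picture is of the moment at which its call begins.
- bot.finish_job(): hands the job in; it is judged then, once.
Trained networks look in the newest picture that a camera, given by its name, has taken for a name from the list of things; names that differ only in an ending like _2 or _b are one class to them, and where a whole thing is asked for, a point or a joint stands for the part that bears it (a point fixed in the world has none). Each returns a list of dicts, best first, with "p" (0 to 1); they miss things now and then, are a little off and sometimes report something else, mostly with a low value. They report only what shows in the picture. A call takes as long as a camera call. They do not tell look-alikes from the thing itself.
- bot.trace(query, camera): "pixels" (384x512 bool, what is visible of it) and "position" ([column, row] in pixels, amid what is visible of it).
- bot.landmark_of(query, camera): "position" ([column, row] in pixels: a listed point, or the origin of a listed thing).
The state is a dict: "time_s": time; "qpos": joint angles; "qvel": joint speeds; "joint_efforts": joint torques, N m; "ee_pos": TCP position; "eef_rot": TCP orientation; "force": force on the tool from outside, world axes, zero at the start; "ft_torque": the same for the moment, N m; "finger_gap": finger opening in m; "gripper_force": force on a finger pad.
Only numpy, scipy, OpenCV 4.12 (cv2) and the standard library are available. Lean on these libraries where they do the work, as an engineer would, in place of code of your own. Each camera call takes 0.05 s, during which the arm holds its last target. There are 200 camera calls.

## Task

The nest slide of the small bush press has been left inside its clear guard, where fingers cannot go. Take the red-handled pull hook, catch it behind the slide's pull bar and draw the slide out until the hook holds it firmly, without banging or straining it, against the stop screw; then lay the hook flat on the bench and put the tall steel bush upright all the way down in the brass nest, leaving the slide drawn out. Force nothing and leave the other things on the bench where they are.

Things in the scene. Friction and masses are not known exactly. Their poses are not given: they have to be found in the camera images.
- press: Bush press fixed to the bench: aluminium base 315 x 100 x 8 mm with a straight slideway, a clear guard tunnel and a grey press head. Origin: on the bench at the middle of the guard mouth; z up; -x points straight out of the mouth, the way the slide is drawn. Base from x = -170 to +145 mm; slideway floor at z = 8 mm; guide strips outside y = +-32 mm, tops at z = 24 mm.
- guard_mouth (a point): Centre of the guard's yellow-edged mouth, 48 mm straight above the press's origin. The tunnel runs from here to press x = 131 mm, is 92 mm wide inside, its roof from z = 78 (underside) to 86 mm (top) above the bench; the ram hangs in it from z = 68 mm at x = 79 mm and farther in; the head above stands 216 mm tall from x = 64 mm on.
- slide: Nest slide, a loose steel plate 96 x 70 x 10 mm, 0.4 to 0.85 kg, captive in the slideway with 1.5 mm play each side; dry, drags with 2 to 6 N. Origin: under the nest centre, on the slideway floor; -x points out of the guard; front edge at x = -56 mm. It carries a brass nest block 46 x 46 mm, z = 10 to 21 mm, centred on the origin, and the pull bar in front of it. Starts inside the guard.
- pull_bar (a point): Middle of the slide's pull bar, a dark round bar of 7 mm diameter running across the slide (along its y), 42 mm wide over two end posts. At (-47, 0, 23) mm of the slide: its centre is 31 mm and its top 34.5 mm above the bench, 9.5 mm are open under it and 20 mm between it and the nest block, where the hook's tip goes down.
- nest_seat (a point): Centre of the floor of the nest's round bore, which opens upward: 27 mm diameter, 7 mm deep, for the 24 mm bush. At (0, 0, 14) mm of the slide, 22 mm above the bench.
- stop_block: Dark steel block 18 x 22 x 14 mm fixed at one side of the slideway's outer end; x axis like the press's. Origin: middle of its underside, 8 mm above the bench. It carries the stop screw, whose black urethane buffer faces the slide's front edge. The screw stands 4 to 36 mm out of the block's face (x = +9 mm), set by hand and not measured: feel for it. It bears 10 N; over 14 N harms it.
- hook: Pull hook, 0.15 kg, lying with its tip down: flat-bottomed red and black handle 90 x 20 x 28 mm (x, y, z), then a 6 mm steel shank toward +x. Origin: middle of the handle's underside. Between x = 64 and 77 mm the shank steps up, its centre line then 26 mm above the handle's underside, runs on to x = 140 mm and there bends straight down.
- hook_tip (a point): Lower end of the hook's down-bent tip (6 mm diameter, reaching 19 mm below the shank's underside), at (140, 0, 4) mm of the hook: 4 mm above the bench while the hook lies flat.
- tall_bush: The steel bush to load: light grey flanged bush, 24 mm diameter, 30 mm tall, standing on its flange. Origin: centre of its underside.
- short_bush: Another light grey bush, wider and lower (28 mm diameter, 22 mm tall), not wanted; leave it standing. Origin: centre of its underside.
- grease_tin: Round green and white grease tin, 66 mm diameter, 34 mm tall; leave it alone. Origin: centre of its underside.
- tally_counter: White hand tally counter, 27 x 52 x 54 mm; leave it alone. Origin: centre of its underside.
- marker: Black marker pen, 16 x 125 x 18 mm, lying; leave it alone. Origin: centre of its underside.
There are look-alikes about, which are no part of the job. Leave any orange or turquoise look-alike of the tall_bush alone.

How it is judged (in metres and radians):
On the way, in this order (a step that is already met when the one before it is completed fails the run):
1. the hook, pulling on the slide, has drawn it more than 30 mm (distance of slide from where it was at the start of the episode above 0.03 m and contact force between hook and slide above 0.5 N), for 0.05 s.
2. the hook holds the slide firmly (more than 4 N) against its stop screw for 0.2 s (contact force between slide and stop_block above 4 N and contact force between hook and slide above 2 N), for 0.2 s.
3. the hook lies flat on the bench, let go and clear of the slide and press (contact force between the fingers and hook below 0.1 N and height (world z) of hook below 0.015 m and angle between hook's own z axis and vertical below 0.15 rad and linear speed of hook below 0.03 m/s and contact force between hook and slide below 0.1 N and contact force between hook and press below 0.1 N), for 0.2 s.
At the end, for the whole second after the job is handed in: The tall bush stands upright (within 0.08 rad) in the nest, within 3 mm of its centre and 2.5 mm of its floor, at rest; the nest centre is at least 50 mm outside the guard mouth; the hook lies flat on the bench, let go and clear of the slide and press (all of step 3 and horizontal distance between tall_bush and nest_seat below 0.003 m and z of tall_bush in the frame of nest_seat between -0.0025 and 0.0025 m and angle between tall_bush's own z axis and vertical below 0.08 rad and linear speed of tall_bush below 0.02 m/s and x of slide in the frame of press below -0.05 m); the robot touches nothing.
It fails at once if the slide is banged or strained against the stop screw (more than 14 N) (contact force between slide and stop_block above 14 N).
It fails at once if the hook is forced against the press or its guard (more than 15 N) (contact force between hook and press above 15 N).
It fails at once if the gripper is forced against the press or its guard (more than 15 N) (contact force between the arm and press above 15 N).
It fails at once if the bush is forced down on the slide (more than 25 N) (contact force between tall_bush and slide above 25 N).
It fails at once if a bystander (short bush, grease tin, tally counter, marker) is shifted by more than 15 mm (distance of any of short_bush, grease_tin, tally_counter, marker from where it was at the start of the episode above 0.015 m).
It also fails if it takes over 72 s, if anything falls off the work surface, if the arm or the gripper's body presses on something with over 40 N, if the wrist force passes 120 N, or if a joint passes its speed limit or range.

## Working session

There is one attempt and no reset: what is moved stays moved. The work goes in short steps, Python scripts to look and compute and a shell command to move; the robot and the scene stay as the last step left them, time stands still between calls to the robot, and variables do not carry over. Pictures are saved under pics/ and viewed, at most 11 in all, crops included, and the job is handed in when it is done.

```bash
ls; mkdir -p pics; cat > h.py <<'E'
import numpy as np, cv2
from cell import bot
def cam(n):
    d=bot.get_image(n); d['R']=cv2.Rodrigues(np.array(d['rvec'],float))[0]; d['t']=np.array(d['tvec'],float).ravel()
    d['f']=d['img'].shape[0]/2/np.tan(np.radians(d['vfov'])/2); return d
def ray(d,p):
    v=d['R'].T@np.array([(p[0]-d['cx'])/d['f'],(p[1]-d['cy'])/d['f'],1.]); return -d['R'].T@d['t'],v
def atz(d,p,z):
    c,v=ray(d,p); return c+v*(z-c[2])/v[2]
def dep(d,p):
    c,v=ray(d,p); return c+v*d['depth'][int(round(p[1])),int(round(p[0]))]
def cloud(d,m):
    r,c=np.nonzero(m&(d['depth']>0)); z=d['depth'][r,c]
    P=np.stack([(c-d['cx'])/d['f']*z,(r-d['cy'])/d['f']*z,z],1); return (P-d['t'])@d['R']
def save(d,n): cv2.imwrite('pics/'+n,d['img'][:,:,::-1])
E
python3 - <<'E'
from h import *
np.set_printoptions(precision=4,suppress=True)
for n in ['scene','top']:
    d=cam(n); save(d,n+'1.png'); print(n,-d['R'].T@d['t'],d['f'])
    for q,z in dict(press=0,guard_mouth=.048,slide=.008,pull_bar=.031,nest_seat=.022,stop_block=.008,hook=0,hook_tip=.004,tall_bush=0,short_bush=0,grease_tin=0,tally_counter=0,marker=0).items():
        for r in bot.landmark_of(q,n)[:3]:
            print(q,round(r['p'],2),np.array(r['position']).round(1),atz(d,r['position'],z))
print(bot.get_state())
E
```

```text
pics
scene [ 0.1209 -0.4539  0.7859] 388.30067740691277
press 0.9 [251.  211.2] [0.5228 0.0183 0.    ]
guard_mouth 0.88 [253.3 197.8] [0.5301 0.018  0.048 ]
guard_mouth 0.51 [302.9 185.2] [ 0.6546 -0.0327  0.048 ]
stop_block 0.51 [212.3 174.6] [0.521  0.1807 0.008 ]
hook 0.78 [165.1 169.6] [0.436  0.2887 0.    ]
hook_tip 0.64 [201.7 143.6] [0.5757 0.3073 0.004 ]
tall_bush 0.56 [318.7 336. ] [ 0.4178 -0.3168  0.    ]
tall_bush 0.46 [317.1 244.9] [ 0.5766 -0.1637  0.    ]
tall_bush 0.43 [300.3 268.9] [ 0.4994 -0.1834 -0.    ]
short_bush 0.45 [286.4 308.3] [ 0.4093 -0.231   0.    ]
grease_tin 0.81 [300.  185.7] [ 0.6819 -0.0014  0.    ]
tally_counter 0.73 [236.9 156.3] [ 0.6238  0.2    -0.    ]
marker 0.59 [220.9 133.3] [0.6509 0.3116 0.    ]
top [ 0.3801 -0.0061  1.0871] 408.51740674123283
press 0.77 [244.6 205.9] [0.5296 0.0268 0.    ]
guard_mouth 0.79 [245.7 202.3] [0.5323 0.0227 0.048 ]
stop_block 0.52 [187.2 210.8] [0.514  0.1795 0.008 ]
hook 0.74 [145.  238.7] [0.4393 0.2907 0.    ]
hook_tip 0.97 [145.4 185.2] [0.5833 0.2962 0.004 ]
tall_bush 0.65 [371.5 247.4] [ 0.4223 -0.3083  0
[... 165 characters left out ...]
0.    ]
grease_tin 0.58 [250.9 146.7] [0.6941 0.0116 0.    ]
tally_counter 0.74 [179.  166.2] [0.6377 0.2078 0.    ]
marker 0.55 [145. 165.] [0.6404 0.3014 0.    ]
{'time_s': 1.4, 'qpos': array([-69.3889,  27.3327,   1.285 ,  89.1181,  -0.6605,  63.5582,
        -4.7615]), 'qvel': array([ 0.0984, -0.018 , -0.0823, -0.0716,  0.0315,  0.0111, -0.0443]), 'joint_efforts': array([  0.0009, -59.6304,   1.6065, -28.1545,   0.0124,   0.0017,
         0.    ]), 'ee_pos': array([0.3044, 0.6025, 0.2423]), 'eef_rot': array([-179.9983,   -0.0012,  153.1916]), 'force': array([-0.6088, -0.0401, -0.348 ]), 'ft_torque': array([0.0155, 0.0183, 0.0062]), 'gripper_force': 0.0, 'finger_gap': 0.08517131074292342}
```

```bash
python3 - <<'E'
import cv2
a=cv2.imread('pics/top1.png'); cv2.imwrite('pics/top1c.png',cv2.resize(a[110:310,110:410],(800,533),interpolation=cv2.INTER_CUBIC))
a=cv2.imread('pics/scene1.png'); cv2.imwrite('pics/scene1c.png',cv2.resize(a[90:360,110:410],(660,594),interpolation=cv2.INTER_CUBIC))
E
```

```text
(no output)
```

View pics/top1c.png

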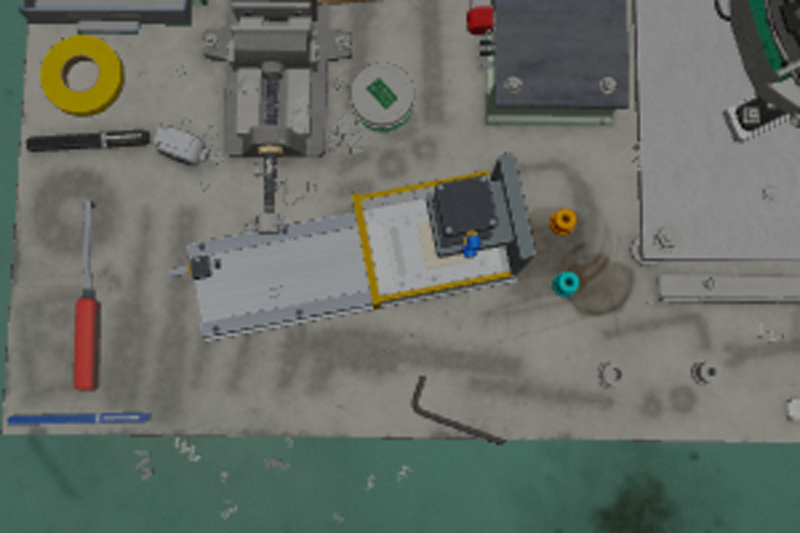

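View pics/scene1c.png

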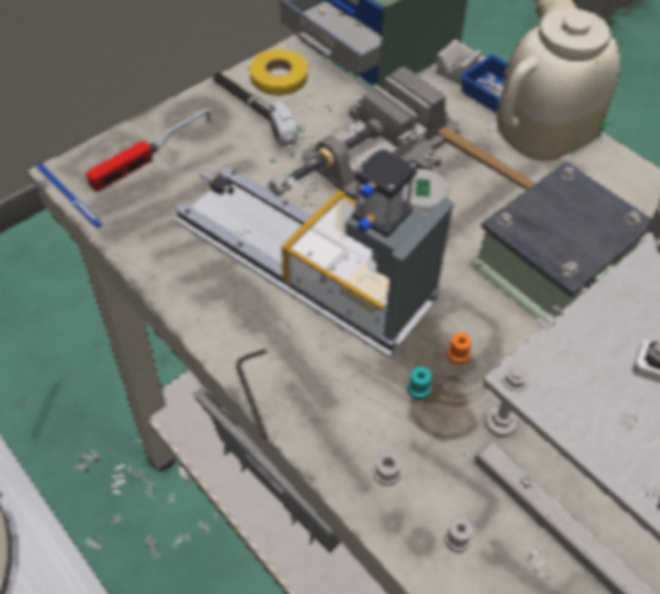

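```bash
python3 - <<'E'
from h import *
np.set_printoptions(precision=4,suppress=True)
for n in ['top','scene']:
    d=cam(n)
    r=bot.trace('press',n)[0]; P=cloud(d,r['pixels']); print(n,r['p'],len(P),np.percentile(P[:,2],[1,25,50,75,99]))
    Q=P[(P[:,2]>.004)&(P[:,2]<.03)]
    (c,s,a)=cv2.minAreaRect(Q[:,:2].astype(np.float32)); print('rect',c,s,a); print(cv2.boxPoints((c,s,a)))
    # yellow pixels
    h=cv2.cvtColor(d['img'],cv2.COLOR_RGB2HSV); m=(cv2.inRange(h,(18,150,100),(32,255,255))>0)&r['pixels']
    Y=cloud(d,m); print('yellow',len(Y)); 
    Y=Y[(Y[:,2]>.07)&(Y[:,2]<.1)]; print(cv2.minAreaRect(Y[:,:2].astype(np.float32)))
    # strips: fit lines
    for q in ['hook','stop_block','tall_bush','slide','pull_bar']:
        for r in bot.trace(q,n)[:4]:
            H=cloud(d,r['pixels'])
            if len(H)<3: continue
            print(q,round(r['p'],2),len(H),H.mean(0),np.percentile(H,2,axis=0),np.percentile(H,98,axis=0),d['img'][r['pixels']].mean(0))
            if q=='hook':
                g=H[:,2]<.06; v=cv2.fitLine(H[g][:,:2].astype(np.float32),cv2.DIST_HUBER,0,.01,.01).ravel(); print(v,np.degrees(np.arctan2(v[1],v[0])))
                red=r['pixels']&(d['img'][:,:,0]>2.0*d['img'][:,:,1]); Z=cloud(d,red); print('red',cv2.minAreaRect(Z[:,:2].astype(np.float32)),np.percentile(Z[:,2],[2,50,98]))
cv2.imwrite('pics/stop.png',np.hstack([cv2.resize(cv2.imread('pics/top1.png')[185:245,170:230],(400,400),interpolation=cv2.INTER_CUBIC),cv2.resize(cv2.imread('pics/scene1.png')[150:210,185:245],(400,400),interpolation=cv2.INTER_CUBIC)]))
E
```

```text
top 0.61 5247 [-0.001   0.0091  0.0359  0.0848  0.2179]
rect (0.5196661949157715, 0.04690559208393097) (0.11807466298341751, 0.33123600482940674) 15.162398338317871
[[ 0.4194  0.1913]
 [ 0.506  -0.1284]
 [ 0.62   -0.0975]
 [ 0.5333  0.2222]]
yellow 276
((0.5376317501068115, -0.04090552777051926), (0.10276012122631073, 0.1282941699028015), 11.736474990844727)
hook 0.93 469 [0.4646 0.2931 0.0222] [ 0.396   0.2827 -0.0017] [0.5698 0.3088 0.0319] [124.0021  72.1062  68.5966]
[0.9979 0.0644 0.4874 0.2939] 3.6923347
red ((0.438640832901001, 0.29389825463294983), (0.08562576770782471, 0.01902078650891781), 1.0498218536376953) [0.0228 0.0274 0.0313]
stop_block 0.4 441 [0.6872 0.0066 0.0316] [ 0.6595 -0.0211  0.0193] [0.7174 0.0348 0.0363] [112.1422 118.8217 111.1287]
tall_bush 0.66 65 [ 0.4173 -0.3087  0.0227] [ 0.4081 -0.3187  0.0078] [ 0.4256 -0.3014  0.033 ] [103.8    102.6923  99.6923]
pull_bar 0.27 5013 [0.5194 0.0237 0.0691] [ 0.4567 -0.1161  0.0042] [0.5794 0.1825 0.2171] [120.9398 122.6002 118.8604]
scene 0.67 5974 [0.0026 0.0201 0.0791 0.1308 0.2162]
rect (0.5692367553710938, 0.0448
[... 697 characters left out ...]
5] -84.86422Traceback (most recent call last):
  File "<stdin>", line 20, in <module>
    return _quantile_unchecked(
        a, q, axis, out, overwrite_input, method, keepdims, weights)
    return _ureduce(a,
                    func=_quantile_ureduce_func,
    ...<5 lines>...
                    overwrite_input=overwrite_input,
                    method=method)
    r = func(a, **kwargs)
    result = _quantile(arr,
                       quantiles=q,
    ...<2 lines>...
                       out=out,
                       weights=wgt)
    slices_having_nans = np.isnan(arr[-1, ...])
                                  ~~~^^^^^^^^^
IndexError: index -1 is out of bounds for axis 0 with size 0
```

```bash
cat >> h.py <<'E'
def proj(d,P):
    q=(np.atleast_2d(P)@d['R'].T)+d['t']; return np.stack([q[:,0]/q[:,2]*d['f']+d['cx'],q[:,1]/q[:,2]*d['f']+d['cy']],1)
O=np.array([.5262,.022,0]); A=-78.2  # press origin, yaw of press +x
def pw(p,o=None,a=None):
    o=O if o is None else o; a=np.radians(A if a is None else a); c,s=np.cos(a),np.sin(a)
    return np.asarray(p,float)@np.array([[c,s,0],[-s,c,0],[0,0,1]])+o
def draw(img,d,P,off,k,col,closed=True):
    q=(proj(d,P)-off+.5)*k-.5; cv2.polylines(img,[(q*16).round().astype(np.int32)],closed,col,1,cv2.LINE_AA,4)
E
cat > ov.py <<'E'
from h import *
def ov(d,off,size,k):
    im=cv2.resize(d['img'][off[1]:off[1]+size[1],off[0]:off[0]+size[0],::-1],None,fx=k,fy=k,interpolation=cv2.INTER_CUBIC); im=np.ascontiguousarray(im)
    R=lambda x0,x1,y0,y1,z:pw(np.array([[x0,y0,z],[x1,y0,z],[x1,y1,z],[x0,y1,z]])/1000)
    draw(im,d,R(-170,145,-50,50,8),off,k,(0,0,255)); draw(im,d,R(-170,0,-32,32,24),off,k,(0,255,0))
    draw(im,d,R(0,131,-46,46,86),off,k,(255,0,255)); return im
E
python3 - <<'E'
from ov import *
a=cam('top'); b=cam('scene')
cv2.imwrite('pics/ov.png',np.vstack([ov(a,(170,165),(160,75),5)[:,:800],ov(b,(180,140),(160,40+5),5)]))
i=ov(b,(185,145),(150,105),4); j=ov(a,(170,165),(150,75),4)
cv2.imwrite('pics/ov.png',np.vstack([i[:300],j]))
E
```

```text
(no output)
```

View pics/ov.png

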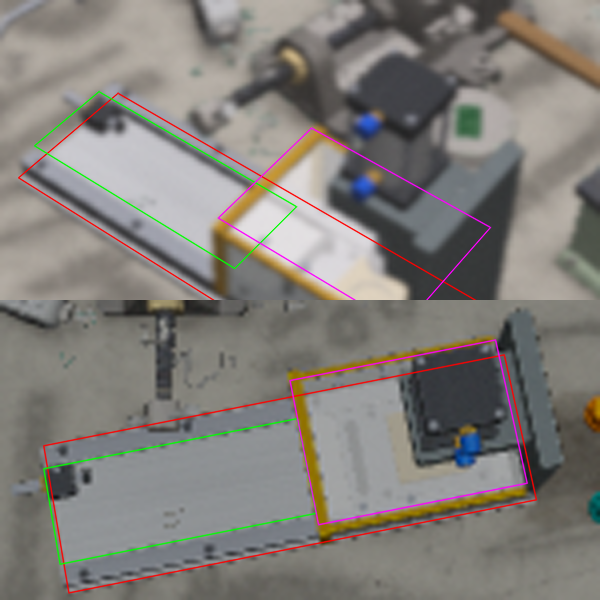

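```bash
python3 - <<'E'
from h import *
np.set_printoptions(precision=1,suppress=True)
a=cam('top'); c,s=np.cos(np.radians(A)),np.sin(np.radians(A)); M=np.array([[c,s,0],[-s,c,0],[0,0,1]])
inv=lambda p:(M@(p-O))*1000
g=lambda x,y:(x/4+170,(y-300)/4+165)
for n,p,z in [('bar',(355,455),.0345),('barT',(350,422),.0345),('barB',(360,488),.0345),('nestL',(392,450),.029),('blkL',(50,484),.022),('blkR',(76,480),.022),('blkTop',(60,463),.022),('blkBot',(66,498),.022),('buf',(86,476),.017),('bufR',(92,476),.017)]:
    print(n,inv(atz(a,g(*p),z)))
im=cv2.resize(a['img'][165:225,170:290,::-1],(800,400),interpolation=cv2.INTER_CUBIC)
cv2.imwrite('pics/st.png',cv2.convertScaleAbs(im,alpha=1.5))
print(bot.get_state()['time_s'])
E
```

```text
bar [33.2 -2.3 34.5]
barT [34.3 19.7 34.5]
barB [ 32.1 -24.1  34.5]
nestL [57.8 -3.  29. ]
blkL [-166.9   20.    22. ]
blkR [-149.7   19.2   22. ]
blkTop [-158.1   32.4   22. ]
blkBot [-158.1    8.8   22. ]
buf [-143.4   21.3   17. ]
bufR [-139.5   20.6   17. ]
2.05
```

View pics/st.png

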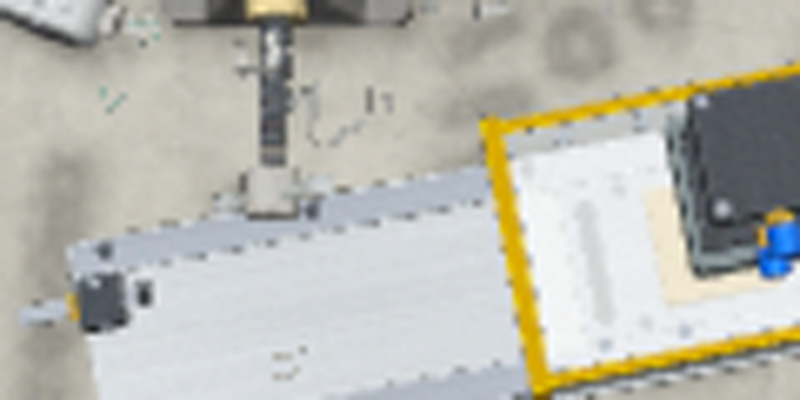

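```bash
python3 - <<'E'
from h import *
np.set_printoptions(precision=4,suppress=True)
c,s=np.cos(np.radians(A)),np.sin(np.radians(A)); M=np.array([[c,s,0],[-s,c,0],[0,0,1]])
for n in ['top','scene']:
    d=cam(n); W=cloud(d,np.ones((384,512),bool)); P=(W-O)@M.T*1000
    for x0 in range(-340,-20,40):
        r=[]
        for y0 in range(-100,120,20):
            z=P[(P[:,0]>=x0)&(P[:,0]<x0+40)&(P[:,1]>=y0)&(P[:,1]<y0+20),2]; r.append(int(np.percentile(z,98)) if len(z) else -99)
        print(x0,r)
    for c0 in [(.4215,-.31),(.414,-.221)]:
        k=(np.hypot(W[:,0]-c0[0],W[:,1]-c0[1])<.03)&(W[:,2]>.006); B=W[k]
        print(n,c0,len(B),np.percentile(B[:,2],[50,90,97,100]),'top centre',B[B[:,2]>np.percentile(B[:,2],90)-.006].mean(0), np.ptp(B,axis=0))
    for q in ['tall_bush','short_bush']:
        print(q,[(round(r['p'],2),np.round(r['position'],1)) for r in bot.landmark_of(q,n)])
E
```

```text
-340 [11, 3, 3, 4, 3, 2, 2, 2, 2, 3, 3]
-300 [9, 31, 30, 30, 30, 30, 21, 29, 30, 29, 25]
-260 [3, 3, 5, 3, 4, 3, 4, 3, 3, 26, 29]
-220 [3, 3, 3, 3, 3, 4, 18, 3, 4, 3, 3]
-180 [4, 4, 26, 25, 11, 23, 25, 26, 4, 4, 6]
-140 [3, 3, 25, 27, 11, 11, 26, 28, 3, 2, 3]
-100 [3, 3, 26, 26, 11, 11, 57, 69, 49, 57, 60]
-60 [4, 3, 27, 26, 11, 12, 26, 26, 4, 7, 48]
top (0.4215, -0.31) 82 [0.0282 0.0321 0.0333 0.0346] top centre [ 0.417  -0.3123  0.0306] [0.0213 0.0208 0.0285]
top (0.414, -0.221) 80 [0.0208 0.0232 0.0241 0.0259] top centre [ 0.4137 -0.2211  0.0217] [0.0259 0.0258 0.0198]
tall_bush [(0.55, array([319. , 190.4])), (0.38, array([372.6, 247.8])), (0.37, array([319.7, 215.8]))]
short_bush [(0.56, array([338.1, 249.7]))]
-340 [7, 0, 1, 1, 1, 1, 2, 2, 2, 2, 1]
-300 [5, 27, 28, 28, 28, 28, 20, 28, 29, 27, 7]
-260 [1, 1, 1, 1, 1, 3, 2, 1, 2, 29, 27]
-220 [1, 2, 2, 1, 1, 14, 17, 2, 2, 1, 1]
-180 [1, 1, 23, 25, 10, 24, 25, 26, 2, 2, 4]
-140 [1, 1, 24, 25, 10, 9, 24, 25, 1, 1, 2]
-100 [1, 2, 24, 25, 10, 10, 52, 69, 46, 53, 54]
-60 [1, 1, 23, 25, 9, 9, 24, 68, 5, 10, 50]
scene (0.4215, -0.31) 150 [0.0268 0.0305 0.0311 0.0329] top centre [ 0.4167 -0.3145  0.029 ] [0.0229 0.0234 0.0266]
scene (0.414, -0.221) 137 [0.0198 0.0228 0.0234 0.0239] top centre [ 0.4139 -0.2239  0.0211] [0.0258 0.025  0.0178]
tall_bush [(0.6, array([319.6, 333.6])), (0.49, array([300.3, 268.3])), (0.48, array([319.7, 249.5])), (0.24, array([304.4, 186.6]))]
short_bush [(0.74, array([285.5, 301.8]))]
```

```bash
python3 - <<'E'
from h import *
np.set_printoptions(precision=1,suppress=True)
c,s=np.cos(np.radians(A)),np.sin(np.radians(A)); M=np.array([[c,s,0],[-s,c,0],[0,0,1]])
for n in ['top','scene']:
    d=cam(n); W=cloud(d,np.ones((384,512),bool)); P=(W-O)@M.T*1000
    k=(P[:,0]>-130)&(P[:,0]<-15)&(P[:,1]>0)&(P[:,1]<75)&(P[:,2]>33); Q=P[k]
    for y0 in range(0,75,5):
        q=Q[(Q[:,1]>=y0)&(Q[:,1]<y0+5)]
        if len(q): print(n,y0,len(q),'x',q[:,0].min(),q[:,0].max(),'z',q[:,2].min(),q[:,2].max())
E
```

```text
top 35 15 x -92.7124025343194 -64.11451837612907 z 40.292911969347124 73.83364972367205
top 40 28 x -96.81889434410454 -60.270164403233096 z 42.04491275328879 72.26452735037893
top 45 20 x -96.50610755696258 -62.727758216865894 z 40.54867997677111 69.03857022631507
top 50 19 x -96.058151204141 -73.8382268496587 z 40.348732282496776 55.68608243567598
top 55 7 x -95.20367509647687 -78.77024968526257 z 39.46216357581497 49.31245286144388
top 60 8 x -85.36380938834816 -77.68485317873717 z 39.110768227921234 48.76668257252231
top 65 7 x -84.56599153856021 -76.3608664810694 z 43.40427659540469 48.30551626245083
top 70 8 x -84.3217172390315 -75.4787836869472 z 42.32893699900303 48.31297116336985
scene 35 23 x -87.59461682910273 -61.9806956691563 z 34.63541047928597 69.33909299794837
scene 40 30 x -95.53935370868982 -58.21954762869982 z 36.45034333004698 71.7675093228752
scene 45 16 x -92.52652244986866 -60.102123883163856 z 39.48971898512148 71.12861226840798
scene 50 8 x -86.73060134619729 -70.83571849930334 z 40.597585206256106 53.299940862356856
scene 55 2 x -88.40061579418006 -84.32223823960726 z 48.08085254447001 51.195651370104024
scene 60 2 x -83.15529971990372 -81.95621145073265 z 44.6222022536414 46.41824485552835
scene 65 7 x -82.48174965998999 -72.90062755592108 z 40.205268807022094 46.293638904469496
scene 70 8 x -81.72363012684346 -71.44935377371387 z 36.87647196952728 46.77093556731382
```

```bash
python3 -m crank '[{"gripper":0,"translation":[0.107,-0.3115,-0.122],"delta_rot":[0,0,28.5]},{"gripper":0,"translation":[0.107,-0.3115,-0.122],"delta_rot":[0,0,28.5]},{"gripper":0,"translation":[0.107,-0.3115,-0.122],"delta_rot":[0,0,28.5]},{"gripper":0,"translation":[0.107,-0.3115,-0.122],"delta_rot":[0,0,28.5]},{"gripper":0,"translation":[0.107,-0.3115,-0.122],"delta_rot":[0,0,28.5]},{"gripper":0,"translation":[0.107,-0.3115,-0.122],"delta_rot":[0,0,28.5]},{"gripper":0,"translation":[0.107,-0.3115,-0.122],"delta_rot":[0,0,28.5]},{"gripper":0,"translation":[0.107,-0.3115,-0.122],"delta_rot":[0,0,28.5]}]'
```

```text
time_s: 3.12
ee_pos: [0.4064, 0.3052, 0.1263]
eef_rot: [180.0, 0.0, -178.3]
force: [1.3, 1.0, -0.2]
finger_gap: 0.0853
gripper_force: 0.0
```

```bash
python3 -m crank '[{"gripper":0,"translation":[0.0046,-0.0145,-0.03],"delta_rot":[0,0,0]},{"gripper":0,"translation":[0.0046,-0.0145,-0.065],"delta_rot":[0,0,0]},{"gripper":0,"translation":[0.0046,-0.0145,-0.09],"delta_rot":[0,0,0]},{"gripper":0,"translation":[0.0046,-0.0145,-0.104],"delta_rot":[0,0,0]},{"gripper":0,"translation":[0.0046,-0.0145,-0.110],"delta_rot":[0,0,0]},{"gripper":0,"translation":[0.0046,-0.0145,-0.110],"delta_rot":[0,0,0]}]'; python3 - <<'E'
from h import *
d=cam('top'); cv2.imwrite('pics/g1.png',cv2.resize(d['img'][170:290,110:230,::-1],(480,480),interpolation=cv2.INTER_CUBIC))
E
```

```text
time_s: 3.62
ee_pos: [0.41, 0.292, 0.0155]
eef_rot: [-179.9, -0.1, -178.3]
force: [-1.1, -0.6, -0.0]
finger_gap: 0.0856
gripper_force: 0.0
```

View pics/g1.png

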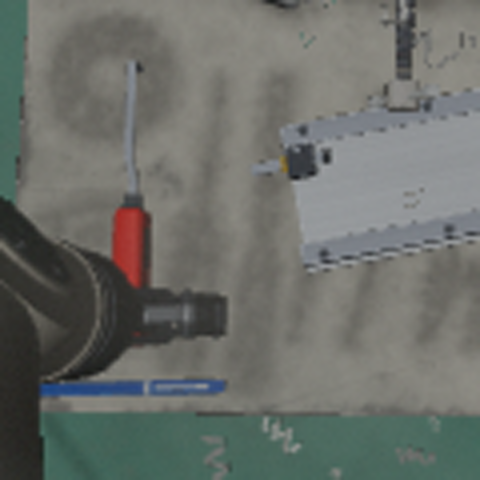

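```bash
python3 -m crank '[{"gripper":255,"translation":[0,0,0],"delta_rot":[0,0,0]},{"gripper":255,"translation":[0,0,0],"delta_rot":[0,0,0]},{"gripper":255,"translation":[0,0,0],"delta_rot":[0,0,0]},{"gripper":255,"translation":[0,0,0],"delta_rot":[0,0,0]},{"gripper":255,"translation":[0,0,0],"delta_rot":[0,0,0]},{"gripper":255,"translation":[0,0,0],"delta_rot":[0,0,0]},{"gripper":255,"translation":[0,0,0],"delta_rot":[0,0,0]},{"gripper":255,"translation":[0,0,0],"delta_rot":[0,0,0]}]'
```

```text
time_s: 4.33
ee_pos: [0.4108, 0.2927, 0.0172]
eef_rot: [180.0, 0.0, -178.3]
force: [-1.2, -0.8, 6.4]
finger_gap: 0.0189
gripper_force: 59.1
```

```bash
python3 -m crank '[{"gripper":255,"translation":[0,0,0.02],"delta_rot":[0,0,0]},{"gripper":255,"translation":[0,0,0.05],"delta_rot":[0,0,-3]},{"gripper":255,"translation":[0,0,0.08],"delta_rot":[0,0,-9]},{"gripper":255,"translation":[0,0,0.09],"delta_rot":[0,0,-16]},{"gripper":255,"translation":[0,0,0.09],"delta_rot":[0,0,-23]},{"gripper":255,"translation":[0,0,0.09],"delta_rot":[0,0,-30]},{"gripper":255,"translation":[0,0,0.09],"delta_rot":[0,0,-37]},{"gripper":255,"translation":[0,0,0.09],"delta_rot":[0,0,-44]}]'
python3 -m crank '[{"gripper":255,"translation":[0,0,0],"delta_rot":[0,0,-7]},{"gripper":255,"translation":[0,0,0],"delta_rot":[0,0,-14]},{"gripper":255,"translation":[0,0,0],"delta_rot":[0,0,-21]},{"gripper":255,"translation":[0,0,0],"delta_rot":[0,0,-28]},{"gripper":255,"translation":[0.02,-0.02,0],"delta_rot":[0,0,-33]},{"gripper":255,"translation":[0.05,-0.05,0],"delta_rot":[0,0,-35.9]},{"gripper":255,"translation":[0.073,-0.077,0],"delta_rot":[0,0,-35.9]},{"gripper":255,"translation":[0.073,-0.077,0],"delta_rot":[0,0,-35.9]}]'
python3 - <<'E'
from h import *
np.set_printoptions(precision=4,suppress=True)
d=cam('top'); save(d,'top2.png'); e=cam('scene'); save(e,'scene2.png')
s=bot.get_state(); print(s['ee_pos'],s['eef_rot'],s['force'],s['qpos'])
for n,q in (('top',d),('scene',e)):
    for nm in ('hook_tip','hook'):
        for r in bot.landmark_of(nm,n)[:1]: print(n,nm,r['p'],r['position'],atz(q,r['position'],.094 if nm=='hook_tip' else .09))
cv2.imwrite('pics/g2.png',np.hstack([cv2.resize(q['img'][140:300,130:290,::-1],(400,400),interpolation=cv2.INTER_CUBIC) for q in (d,e)]))
E
```

```text
time_s: 5.0
ee_pos: [0.4103, 0.2922, 0.1067]
eef_rot: [-180.0, -0.0, 137.3]
force: [0.2, -0.3, -2.0]
finger_gap: 0.0186
gripper_force: 59.1
time_s: 5.67
ee_pos: [0.4884, 0.2082, 0.1072]
eef_rot: [179.8, 0.2, 101.2]
force: [0.9, -0.4, -1.4]
finger_gap: 0.0189
gripper_force: 59.1
[0.4842 0.2136 0.1064] [-179.9886    0.0288  101.5714] [-0.7287  0.9783 -3.0374] [-45.9686  24.8693  19.2472 116.7565 -12.3419  40.2871  -7.3416]
top hook_tip 0.79 [235.6, 204.0] [0.5212 0.0462 0.094 ]
top hook 0.7 [182.3, 216.6] [0.4894 0.177  0.09  ]
scene hook_tip 0.59 [242.2, 180.6] [0.5198 0.0475 0.094 ]
scene hook 0.62 [200.7, 157.4] [0.4928 0.1822 0.09  ]
```

View pics/g2.png

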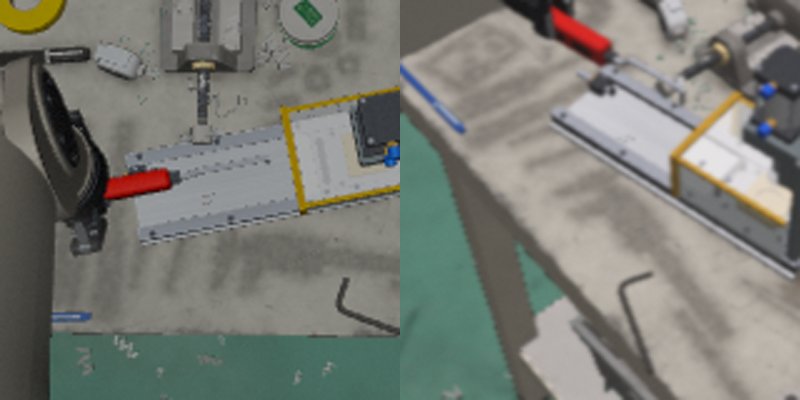

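```bash
python3 - <<'E'
from h import *
np.set_printoptions(precision=4,suppress=True)
for n in ('top','scene'):
    d=cam(n); print(bot.get_state()['ee_pos'],bot.get_state()['eef_rot'])
    r=bot.trace('hook',n)[0]; P=cloud(d,r['pixels']); 
    c,s=np.cos(np.radians(A)),np.sin(np.radians(A)); M=np.array([[c,s,0],[-s,c,0],[0,0,1]])
    Q=(P-O)@M.T*1000; Q=Q[Q[:,2]>60]
    for a in range(-210,-10,15):
        k=(Q[:,0]>=a)&(Q[:,0]<a+15)
        if k.sum()>2: print(n,a,k.sum(),'y',round(np.median(Q[k,1]),1),'z',np.percentile(Q[k,2],[10,50,90]).round(1))
    print('xmax',Q[:,0].max(),np.percentile(Q[:,0],98))
E
```

```text
[0.4825 0.2167 0.1064] [-179.966    -0.0317  101.9424]
top -195 21 y -6.0 z [114.9 116.3 117.6]
top -180 59 y -5.6 z [112.5 116.5 119. ]
top -165 57 y -5.2 z [110.1 116.  118.5]
top -150 55 y -5.5 z [110.2 115.3 117.9]
top -135 38 y -6.2 z [106.3 113.9 117.1]
top -120 3 y -3.4 z [108.3 109.5 109.8]
top -45 11 y -4.2 z [107.3 117.6 120.6]
xmax -30.714178630017038 -34.90450537696973
[0.4828 0.2164 0.1065] [-179.9815   -0.0226  101.9054]
scene -195 32 y -8.7 z [102.  115.9 118.1]
scene -180 60 y -11.0 z [ 98.1 114.1 116.9]
scene -165 55 y -10.9 z [ 96.8 113.8 117.1]
scene -150 56 y -11.2 z [ 98.9 113.8 117.3]
scene -135 60 y -7.3 z [ 98.  110.8 117.1]
scene -120 23 y -4.9 z [101.8 105.3 108.3]
scene -105 12 y -4.4 z [105.7 112.7 115.7]
scene -90 12 y -3.9 z [113.5 116.5 118. ]
scene -75 7 y -3.9 z [114.6 116.4 117.9]
scene -60 6 y -4.4 z [113.5 117.4 118.1]
scene -45 14 y -3.8 z [114.  116.7 117. ]
scene -30 5 y -5.0 z [109.6 113.3 115.1]
xmax -26.375335486181438 -32.68754807846711
```

```bash
python3 -m crank '[{"gripper":255,"translation":[0.0015,0.0003,-0.03],"delta_rot":[0,0,0]},{"gripper":255,"translation":[0.0015,0.0003,-0.053],"delta_rot":[0,0,0]},{"gripper":255,"translation":[0.0015,0.0003,-0.053],"delta_rot":[0,0,0]},{"gripper":255,"translation":[0.005,-0.0147,-0.053],"delta_rot":[0,0,0]},{"gripper":255,"translation":[0.0085,-0.034,-0.053],"delta_rot":[0,0,0]},{"gripper":255,"translation":[0.013,-0.055,-0.053],"delta_rot":[0,0,0]},{"gripper":255,"translation":[0.0165,-0.072,-0.053],"delta_rot":[0,0,0]},{"gripper":255,"translation":[0.017,-0.074,-0.053],"delta_rot":[0,0,0]}]'
python3 -m crank '[{"gripper":255,"translation":[0,0,0],"delta_rot":[0,0,0]},{"gripper":255,"translation":[0,0,0],"delta_rot":[0,0,0]}]'
python3 - <<'E'
from h import *
np.set_printoptions(precision=4,suppress=True)
d=cam('top'); e=cam('scene')
s=bot.get_state(); print(s['time_s'],s['ee_pos'],s['eef_rot'],s['force']); print((pw([0,0,0])-O), )
c,q=np.cos(np.radians(A)),np.sin(np.radians(A)); M=np.array([[c,q,0],[-q,c,0],[0,0,1]]); print('tcp press',M@(s['ee_pos']-O)*1000)
cv2.imwrite('pics/g3.png',np.hstack([cv2.resize(e['img'][150:230,200:280,::-1],(400,400),interpolation=cv2.INTER_CUBIC),cv2.resize(d['img'][160:240,200:280,::-1],(400,400),interpolation=cv2.INTER_CUBIC)]))
E
```

```text
time_s: 6.83
ee_pos: [0.5015, 0.1377, 0.0547]
eef_rot: [180.0, 0.1, 101.5]
force: [-0.5, -1.1, -1.6]
finger_gap: 0.0185
gripper_force: 59.1
time_s: 7.0
ee_pos: [0.5007, 0.1424, 0.0542]
eef_rot: [180.0, -0.0, 101.8]
force: [-0.5, 0.0, -1.2]
finger_gap: 0.0189
gripper_force: 59.1
7.1 [0.5004 0.143  0.0538] [179.977   -0.0478 101.9124] [-0.3868  0.3414 -1.8902]
[0. 0. 0.]
tcp press [-123.7139   -0.4916   53.8456]
```

View pics/g3.png

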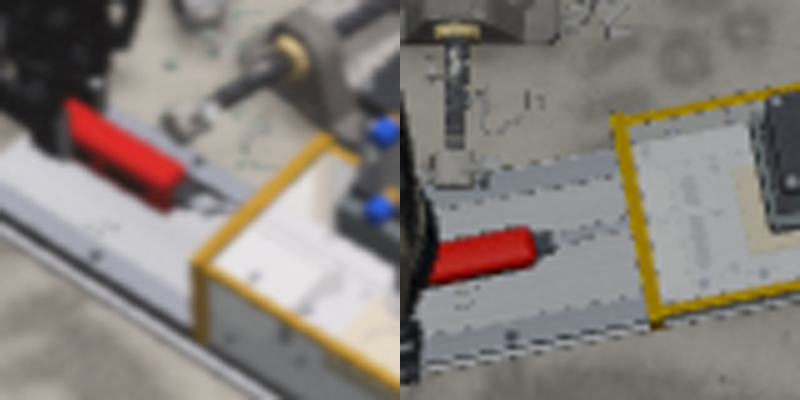

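```bash
python3 -m crank '[{"gripper":255,"translation":[0,0,-0.004],"delta_rot":[0,0,0]},{"gripper":255,"translation":[0,0,-0.008],"delta_rot":[0,0,0]},{"gripper":255,"translation":[0,0,-0.012],"delta_rot":[0,0,0]},{"gripper":255,"translation":[0,0,-0.015],"delta_rot":[0,0,0]},{"gripper":255,"translation":[0,0,-0.015],"delta_rot":[0,0,0]},{"gripper":255,"translation":[0,0,-0.015],"delta_rot":[0,0,0]}]'
```

```text
time_s: 7.6
ee_pos: [0.5003, 0.1412, 0.0381]
eef_rot: [-180.0, 0.0, 101.8]
force: [-0.6, -0.8, -1.2]
finger_gap: 0.0188
gripper_force: 59.1
```

```bash
python3 -m crank '[{"gripper":255,"translation":[-0.0004,0.002,0],"delta_rot":[0,0,0]},{"gripper":255,"translation":[-0.0008,0.0039,0],"delta_rot":[0,0,0]},{"gripper":255,"translation":[-0.0012,0.0059,0],"delta_rot":[0,0,0]},{"gripper":255,"translation":[-0.0018,0.0088,0],"delta_rot":[0,0,0]},{"gripper":255,"translation":[-0.0025,0.0117,0],"delta_rot":[0,0,0]},{"gripper":255,"translation":[-0.0031,0.0147,0],"delta_rot":[0,0,0]},{"gripper":255,"translation":[-0.0038,0.0181,0],"delta_rot":[0,0,0]},{"gripper":255,"translation":[-0.0045,0.0215,0],"delta_rot":[0,0,0]}]'
```

```text
time_s: 8.27
ee_pos: [0.4959, 0.1628, 0.0385]
eef_rot: [-180.0, 0.0, 101.8]
force: [1.7, -4.6, -1.4]
finger_gap: 0.0189
gripper_force: 59.1
```

```bash
python3 -m crank '[{"gripper":255,"translation":[-0.001,0.005,0],"delta_rot":[0,0,0]},{"gripper":255,"translation":[-0.0023,0.011,0],"delta_rot":[0,0,0]},{"gripper":255,"translation":[-0.0037,0.018,0],"delta_rot":[0,0,0]},{"gripper":255,"translation":[-0.0052,0.025,0],"delta_rot":[0,0,0]},{"gripper":255,"translation":[-0.0067,0.032,0],"delta_rot":[0,0,0]},{"gripper":255,"translation":[-0.0081,0.039,0],"delta_rot":[0,0,0]},{"gripper":255,"translation":[-0.0094,0.045,0],"delta_rot":[0,0,0]},{"gripper":255,"translation":[-0.0102,0.049,0],"delta_rot":[0,0,0]}]'
python3 -m crank '[{"gripper":255,"translation":[-0.001,0.005,0],"delta_rot":[0,0,0]},{"gripper":255,"translation":[-0.0023,0.011,0],"delta_rot":[0,0,0]},{"gripper":255,"translation":[-0.0037,0.018,0],"delta_rot":[0,0,0]},{"gripper":255,"translation":[-0.0052,0.025,0],"delta_rot":[0,0,0]},{"gripper":255,"translation":[-0.0067,0.032,0],"delta_rot":[0,0,0]},{"gripper":255,"translation":[-0.0081,0.039,0],"delta_rot":[0,0,0]},{"gripper":255,"translation":[-0.0092,0.044,0],"delta_rot":[0,0,0]},{"gripper":255,"translation":[-0.0096,0.046,0],"delta_rot":[0,0,0]}]'
python3 - <<'E'
from h import *
np.set_printoptions(precision=1,suppress=True)
d=cam('top'); e=cam('scene')
s=bot.get_state(); c,q=np.cos(np.radians(A)),np.sin(np.radians(A)); M=np.array([[c,q,0],[-q,c,0],[0,0,1]]); print(s['time_s'],'tcp press',M@(s['ee_pos']-O)*1000, 'F',M@s['force'])
cv2.imwrite('pics/g4.png',np.hstack([cv2.resize(e['img'][150:230,190:270,::-1],(400,400),interpolation=cv2.INTER_CUBIC),cv2.resize(d['img'][160:240,180:260,::-1],(400,400),interpolation=cv2.INTER_CUBIC)]))
E
```

```text
time_s: 8.93
ee_pos: [0.4854, 0.2131, 0.0385]
eef_rot: [-180.0, -0.0, 101.9]
force: [1.3, -3.5, -1.3]
finger_gap: 0.0183
gripper_force: 59.1
time_s: 9.6
ee_pos: [0.4758, 0.2592, 0.0385]
eef_rot: [-180.0, -0.0, 101.9]
force: [0.4, -4.3, -0.8]
finger_gap: 0.0191
gripper_force: 59.1
9.7 tcp press [-242.4   -0.7   38.6] F [ 1.   0.2 -1. ]
```

View pics/g4.png

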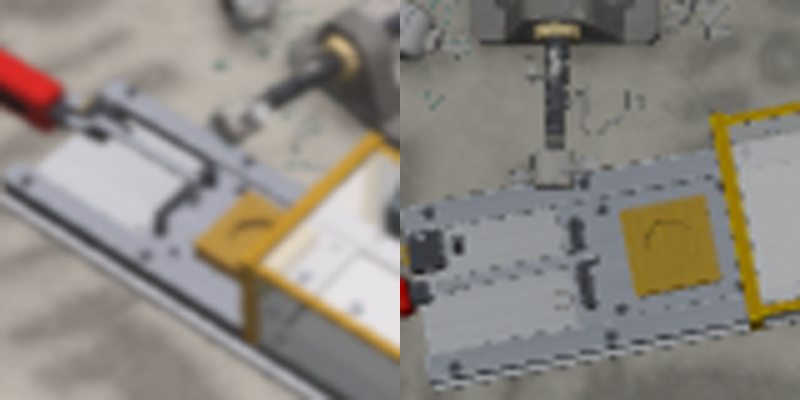

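```bash
python3 -m crank '[{"gripper":255,"translation":[-0.0008,0.004,0],"delta_rot":[0,0,0]},{"gripper":255,"translation":[-0.0021,0.01,0],"delta_rot":[0,0,0]},{"gripper":255,"translation":[-0.0034,0.016,0],"delta_rot":[0,0,0]},{"gripper":255,"translation":[-0.0046,0.022,0],"delta_rot":[0,0,0]},{"gripper":255,"translation":[-0.0059,0.028,0],"delta_rot":[0,0,0]},{"gripper":255,"translation":[-0.0069,0.033,0],"delta_rot":[0,0,0]},{"gripper":255,"translation":[-0.0077,0.037,0],"delta_rot":[0,0,0]},{"gripper":255,"translation":[-0.008,0.038,0],"delta_rot":[0,0,0]}]'
python3 -m crank '[{"gripper":255,"translation":[-0.0001,0.0005,0],"delta_rot":[0,0,0]},{"gripper":255,"translation":[-0.0002,0.001,0],"delta_rot":[0,0,0]},{"gripper":255,"translation":[-0.0003,0.0015,0],"delta_rot":[0,0,0]},{"gripper":255,"translation":[-0.0004,0.002,0],"delta_rot":[0,0,0]}]'
```

```text
time_s: 10.37
ee_pos: [0.4679, 0.297, 0.0385]
eef_rot: [180.0, -0.0, 101.9]
force: [0.5, -4.4, -1.9]
finger_gap: 0.0186
gripper_force: 59.1
time_s: 10.7
ee_pos: [0.468, 0.2974, 0.0385]
eef_rot: [180.0, 0.0, 101.8]
force: [2.3, -4.7, -2.0]
finger_gap: 0.0185
gripper_force: 59.1
```

```bash
python3 -m crank '[{"gripper":255,"translation":[-0.0002,0.0008,0],"delta_rot":[0,0,0]},{"gripper":255,"translation":[-0.0003,0.0016,0],"delta_rot":[0,0,0]},{"gripper":255,"translation":[-0.0005,0.0024,0],"delta_rot":[0,0,0]},{"gripper":255,"translation":[-0.0006,0.003,0],"delta_rot":[0,0,0]}]'
```

```text
time_s: 11.03
ee_pos: [0.4671, 0.3009, 0.0385]
eef_rot: [-180.0, 0.0, 101.8]
force: [0.9, -5.1, -2.3]
finger_gap: 0.0186
gripper_force: 59.1
```

```bash
python3 -m crank '[{"gripper":255,"translation":[-0.0001,0.0006,0],"delta_rot":[0,0,0]},{"gripper":255,"translation":[-0.0002,0.0012,0],"delta_rot":[0,0,0]},{"gripper":255,"translation":[-0.0003,0.0018,0],"delta_rot":[0,0,0]},{"gripper":255,"translation":[-0.0005,0.0024,0],"delta_rot":[0,0,0]}]'
```

```text
time_s: 11.37
ee_pos: [0.4667, 0.3033, 0.0385]
eef_rot: [-180.0, -0.0, 101.8]
force: [1.3, -4.0, -1.4]
finger_gap: 0.019
gripper_force: 59.1
```

Not at the stop yet; about 5 mm more by my estimate.

```bash
python3 -m crank '[{"gripper":255,"translation":[-0.0001,0.0006,0],"delta_rot":[0,0,0]},{"gripper":255,"translation":[-0.0002,0.0012,0],"delta_rot":[0,0,0]},{"gripper":255,"translation":[-0.0003,0.0018,0],"delta_rot":[0,0,0]},{"gripper":255,"translation":[-0.0005,0.0024,0],"delta_rot":[0,0,0]}]'
```

```text
time_s: 11.7
ee_pos: [0.4662, 0.3057, 0.0385]
eef_rot: [180.0, -0.0, 101.8]
force: [0.5, -3.7, -2.3]
finger_gap: 0.0189
gripper_force: 59.1
```

```bash
python3 -m crank '[{"gripper":255,"translation":[-0.0001,0.0006,0],"delta_rot":[0,0,0]},{"gripper":255,"translation":[-0.0002,0.0012,0],"delta_rot":[0,0,0]},{"gripper":255,"translation":[-0.0003,0.0016,0],"delta_rot":[0,0,0]},{"gripper":255,"translation":[-0.0004,0.002,0],"delta_rot":[0,0,0]}]'
```

```text
time_s: 12.03
ee_pos: [0.4658, 0.3078, 0.0385]
eef_rot: [180.0, -0.0, 101.8]
force: [0.7, -4.0, -1.5]
finger_gap: 0.0187
gripper_force: 59.1
```

```bash
python3 -m crank '[{"gripper":255,"translation":[-0.0001,0.0006,0],"delta_rot":[0,0,0]},{"gripper":255,"translation":[-0.0002,0.0012,0],"delta_rot":[0,0,0]},{"gripper":255,"translation":[-0.0003,0.0016,0],"delta_rot":[0,0,0]},{"gripper":255,"translation":[-0.0004,0.002,0],"delta_rot":[0,0,0]}]'
```

```text
time_s: 12.37
ee_pos: [0.4654, 0.3097, 0.0385]
eef_rot: [180.0, -0.0, 101.8]
force: [1.1, -4.6, -1.4]
finger_gap: 0.0185
gripper_force: 59.1
```

```bash
python3 -m crank '[{"gripper":255,"translation":[-0.0001,0.0006,0],"delta_rot":[0,0,0]},{"gripper":255,"translation":[-0.0002,0.0012,0],"delta_rot":[0,0,0]},{"gripper":255,"translation":[-0.0003,0.0016,0],"delta_rot":[0,0,0]},{"gripper":255,"translation":[-0.0004,0.002,0],"delta_rot":[0,0,0]}]'
```

```text
time_s: 12.7
ee_pos: [0.4651, 0.3113, 0.0385]
eef_rot: [-180.0, 0.0, 101.8]
force: [1.4, -6.6, -1.1]
finger_gap: 0.0183
gripper_force: 59.1
```

```bash
python3 -m crank '[{"gripper":255,"translation":[-0.0001,0.0003,0],"delta_rot":[0,0,0]},{"gripper":255,"translation":[-0.0001,0.0003,0],"delta_rot":[0,0,0]},{"gripper":255,"translation":[-0.0001,0.0006,0],"delta_rot":[0,0,0]},{"gripper":255,"translation":[-0.0001,0.0006,0],"delta_rot":[0,0,0]}]'
```

```text
time_s: 13.03
ee_pos: [0.4651, 0.3113, 0.0384]
eef_rot: [-180.0, 0.1, 101.8]
force: [1.5, -6.6, -2.6]
finger_gap: 0.0192
gripper_force: 59.0
```

```bash
python3 -m crank '[{"gripper":255,"translation":[-0.0001,0.0004,0],"delta_rot":[0,0,0]},{"gripper":255,"translation":[-0.0001,0.0004,0],"delta_rot":[0,0,0]},{"gripper":255,"translation":[-0.0002,0.0008,0],"delta_rot":[0,0,0]},{"gripper":255,"translation":[-0.0002,0.0008,0],"delta_rot":[0,0,0]}]'
```

```text
time_s: 13.37
ee_pos: [0.465, 0.3117, 0.0383]
eef_rot: [-180.0, 0.1, 101.7]
force: [2.0, -7.7, -1.8]
finger_gap: 0.0188
gripper_force: 59.0
```

```bash
python3 -m crank '[{"gripper":255,"translation":[-0.0001,0.0004,0],"delta_rot":[0,0,0]},{"gripper":255,"translation":[-0.0002,0.0008,0],"delta_rot":[0,0,0]},{"gripper":255,"translation":[-0.0002,0.001,0],"delta_rot":[0,0,0]},{"gripper":255,"translation":[-0.0002,0.001,0],"delta_rot":[0,0,0]}]'
```

```text
time_s: 13.7
ee_pos: [0.4649, 0.3118, 0.0382]
eef_rot: [-180.0, 0.2, 101.7]
force: [1.5, -8.4, -3.3]
finger_gap: 0.0188
gripper_force: 59.0
```

```bash
python3 -m crank '[{"gripper":255,"translation":[-0.0001,0.0004,0],"delta_rot":[0,0,0]},{"gripper":255,"translation":[-0.0002,0.0008,0],"delta_rot":[0,0,0]},{"gripper":255,"translation":[-0.0003,0.0013,0],"delta_rot":[0,0,0]},{"gripper":255,"translation":[-0.0003,0.0013,0],"delta_rot":[0,0,0]},{"gripper":255,"translation":[-0.0003,0.0013,0],"delta_rot":[0,0,0]}]'
```

```text
time_s: 14.12
ee_pos: [0.4649, 0.312, 0.0381]
eef_rot: [-179.9, 0.2, 101.7]
force: [2.5, -10.7, -2.4]
finger_gap: 0.0186
gripper_force: 59.0
```

```bash
python3 -m crank '[{"gripper":255,"translation":[-0.0001,0.0003,0],"delta_rot":[0,0,0]},{"gripper":255,"translation":[-0.0001,0.0006,0],"delta_rot":[0,0,0]},{"gripper":255,"translation":[-0.0001,0.0006,0],"delta_rot":[0,0,0]},{"gripper":255,"translation":[-0.0001,0.0006,0],"delta_rot":[0,0,0]},{"gripper":255,"translation":[-0.0001,0.0006,0],"delta_rot":[0,0,0]}]'
python3 - <<'E'
from h import *
f=[]
for i in range(4): cam('top'); f.append(bot.get_state()['force'].round(1))
print(f)
E
```

```text
time_s: 14.53
ee_pos: [0.4649, 0.312, 0.038]
eef_rot: [-179.9, 0.3, 101.7]
force: [3.7, -13.0, -2.9]
finger_gap: 0.0188
gripper_force: 59.0
[array([  4.8, -13. ,  -2.3]), array([  2.4, -12.8,  -2.6]), array([  3.1, -12.8,  -2.7]), array([  3.2, -12.5,  -2.8])]
```

```bash
python3 -m crank '[{"gripper":255,"translation":[0.0008,-0.004,0],"delta_rot":[0,0,0]},{"gripper":255,"translation":[0.0018,-0.009,0],"delta_rot":[0,0,0]},{"gripper":255,"translation":[0.0018,-0.009,0],"delta_rot":[0,0,0]},{"gripper":255,"translation":[0.0018,-0.009,0],"delta_rot":[0,0,0]}]'
```

```text
time_s: 15.07
ee_pos: [0.4659, 0.3081, 0.0388]
eef_rot: [180.0, -0.1, 101.8]
force: [-0.4, 0.5, -1.2]
finger_gap: 0.0186
gripper_force: 59.1
```

```bash
python3 -m crank '[{"gripper":255,"translation":[0,0,0.01],"delta_rot":[0,0,0]},{"gripper":255,"translation":[0,0,0.03],"delta_rot":[0,0,0]},{"gripper":255,"translation":[0,0,0.06],"delta_rot":[0,0,0]},{"gripper":255,"translation":[-0.01,0,0.07],"delta_rot":[0,0,3]},{"gripper":255,"translation":[-0.02,0,0.07],"delta_rot":[0,0,10]},{"gripper":255,"translation":[-0.03,0,0.07],"delta_rot":[0,0,17]},{"gripper":255,"translation":[-0.04,-0.005,0.07],"delta_rot":[0,0,24]},{"gripper":255,"translation":[-0.05,-0.01,0.07],"delta_rot":[0,0,31]}]'
python3 -m crank '[{"gripper":255,"translation":[-0.006,-0.006,0],"delta_rot":[0,0,7]},{"gripper":255,"translation":[-0.006,-0.006,0],"delta_rot":[0,0,14]},{"gripper":255,"translation":[-0.006,-0.006,0],"delta_rot":[0,0,21]},{"gripper":255,"translation":[-0.006,-0.006,0],"delta_rot":[0,0,28]},{"gripper":255,"translation":[-0.006,-0.006,0],"delta_rot":[0,0,35]},{"gripper":255,"translation":[-0.006,-0.006,0],"delta_rot":[0,0,42]},{"gripper":255,"translation":[-0.006,-0.006,-0.02],"delta_rot":[0,0,48.9]},{"gripper":255,"translation":[-0.006,-0.006,-0.05],"delta_rot":[0,0,48.9]}]'
```

```text
time_s: 15.73
ee_pos: [0.4154, 0.2981, 0.1096]
eef_rot: [179.9, -0.0, 133.2]
force: [-0.2, -0.6, -1.3]
finger_gap: 0.0193
gripper_force: 59.1
time_s: 16.4
ee_pos: [0.4122, 0.2935, 0.0613]
eef_rot: [179.7, 0.3, -177.9]
force: [0.1, 0.9, -1.9]
finger_gap: 0.019
gripper_force: 59.1
```

```bash
python3 -m crank '[{"gripper":255,"translation":[0,0,-0.02],"delta_rot":[0,0,0]},{"gripper":255,"translation":[0,0,-0.032],"delta_rot":[0,0,0]},{"gripper":255,"translation":[0,0,-0.038],"delta_rot":[0,0,0]},{"gripper":255,"translation":[0,0,-0.041],"delta_rot":[0,0,0]},{"gripper":255,"translation":[0,0,-0.041],"delta_rot":[0,0,0]},{"gripper":255,"translation":[0,0,-0.041],"delta_rot":[0,0,0]}]'
```

```text
time_s: 16.9
ee_pos: [0.4105, 0.2916, 0.0184]
eef_rot: [179.9, 0.1, -178.3]
force: [0.1, -0.0, -2.2]
finger_gap: 0.0186
gripper_force: 59.2
```

```bash
python3 -m crank '[{"gripper":255,"translation":[0,0,-0.001],"delta_rot":[0,0,0]},{"gripper":255,"translation":[0,0,-0.0015],"delta_rot":[0,0,0]},{"gripper":0,"translation":[0,0,-0.0015],"delta_rot":[0,0,0]},{"gripper":0,"translation":[0,0,-0.0015],"delta_rot":[0,0,0]},{"gripper":0,"translation":[0,0,-0.0015],"delta_rot":[0,0,0]},{"gripper":0,"translation":[0,0,-0.0015],"delta_rot":[0,0,0]},{"gripper":0,"translation":[0,0,-0.0015],"delta_rot":[0,0,0]},{"gripper":0,"translation":[0,0,-0.0015],"delta_rot":[0,0,0]}]'
python3 -m crank '[{"gripper":0,"translation":[0,0,0.02],"delta_rot":[0,0,0]},{"gripper":0,"translation":[0,0,0.06],"delta_rot":[0,0,0]},{"gripper":0,"translation":[0,0,0.10],"delta_rot":[0,0,0]},{"gripper":0,"translation":[0,0,0.14],"delta_rot":[0,0,0]},{"gripper":0,"translation":[0,0,0.18],"delta_rot":[0,0,0]},{"gripper":0,"translation":[0,-0.04,0.18],"delta_rot":[0,0,0]},{"gripper":0,"translation":[0,-0.08,0.18],"delta_rot":[0,0,0]},{"gripper":0,"translation":[0,-0.12,0.18],"delta_rot":[0,0,0]}]'
python3 - <<'E'
from h import *
np.set_printoptions(precision=4,suppress=True)
for n in ('top','scene'):
    d=cam(n); save(d,n+'5.png')
    W=cloud(d,np.ones((384,512),bool)); rgb=d['img'][d['depth']>0].astype(int)
    r=bot.trace('hook',n)
    if r:
        H=cloud(d,r[0]['pixels']); print('hook',n,r[0]['p'],np.percentile(H,2,axis=0),np.percentile(H,98,axis=0))
    print('seat',[(round(q['p'],2),atz(d,q['position'],.022)) for q in bot.landmark_of('nest_seat',n)[:2]])
    # brass nest top: yellow-ish, z .024-.034, outside the guard
    h=cv2.cvtColor(d['img'],cv2.COLOR_RGB2HSV)[d['depth']>0]
    c,s=np.cos(np.radians(A)),np.sin(np.radians(A)); M=np.array([[c,s,0],[-s,c,0],[0,0,1]]); P=(W-O)@M.T*1000
    k=(h[:,0]>15)&(h[:,0]<32)&(h[:,1]>110)&(P[:,0]<-40)&(P[:,0]>-130)&(abs(P[:,1])<40)&(P[:,2]>22)
    Q=P[k]; print(n,len(Q),cv2.minAreaRect(Q[:,:2].astype(np.float32)),np.median(Q[:,2]))
    B=W[(np.hypot(W[:,0]-.4185,W[:,1]+.311)<.025)&(W[:,2]>.006)]; print('bush',len(B),(B.min(0)+B.max(0))/2,[ (q['p'],atz(d,q['position'],0)) for q in bot.landmark_of('tall_bush',n) if np.hypot(*(atz(d,q['position'],0)[:2]-[.42,-.31]))<.03])
a,b=cv2.imread('pics/top5.png'),cv2.imread('pics/scene5.png')
cv2.imwrite('pics/g5.png',np.hstack([cv2.resize(a[170:250,190:270],(400,400),interpolation=cv2.INTER_CUBIC),cv2.resize(b[160:240,200:280],(400,400),interpolation=cv2.INTER_CUBIC)]))
E
```

```text
time_s: 17.57
ee_pos: [0.4099, 0.291, 0.016]
eef_rot: [-180.0, -0.0, -178.3]
force: [0.0, -1.0, -0.2]
finger_gap: 0.0857
gripper_force: 0.0
time_s: 18.23
ee_pos: [0.41, 0.1701, 0.1969]
eef_rot: [179.9, 0.1, -178.2]
force: [1.3, -0.6, 0.5]
finger_gap: 0.0855
gripper_force: 0.0
hook top 0.34 [0.6201 0.1857 0.0235] [0.649  0.227  0.0554]
seat [(0.95, array([0.5063, 0.1055, 0.022 ]))]
top 255 ((-86.78839874267578, -1.7559947967529297), (45.51396560668945, 45.17832565307617), 89.709228515625) 28.525453383098256
bush 81 [ 0.4166 -0.3119  0.0202] [(0.53, array([ 0.4158, -0.3054,  0.    ]))]
hook scene 0.91 [0.3955 0.2787 0.0039] [0.5753 0.2989 0.0297]
seat [(0.97, array([0.504 , 0.1013, 0.022 ])), (0.44, array([0.5025, 0.159 , 0.022 ]))]
scene 212 ((-84.79693603515625, -3.1990833282470703), (46.44102478027344, 45.78434753417969), 1.241176724433899) 27.68667400668102
bush 149 [ 0.4157 -0.3139  0.0195] [(0.48, array([ 0.4161, -0.315 ,  0.    ]))]
```

View pics/g5.png

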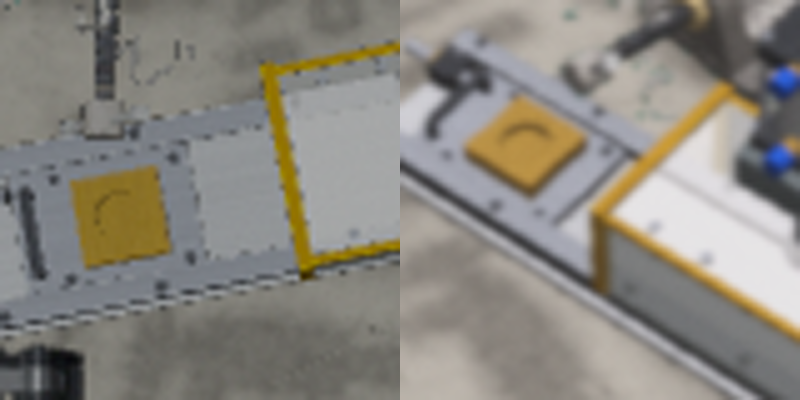

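```bash
python3 -m crank '[{"gripper":0,"translation":[0,-0.04,0.03],"delta_rot":[0,0,0]},{"gripper":0,"translation":[0,-0.08,0.03],"delta_rot":[0,0,1]},{"gripper":0,"translation":[0,-0.12,0.03],"delta_rot":[0,0,2]},{"gripper":0,"translation":[0,-0.16,0.03],"delta_rot":[0,0,3]},{"gripper":0,"translation":[0,-0.20,0.03],"delta_rot":[0,0,4]},{"gripper":0,"translation":[0,-0.24,0.03],"delta_rot":[0,0,6]},{"gripper":0,"translation":[0,-0.28,0.03],"delta_rot":[0,0,8]},{"gripper":0,"translation":[0,-0.32,0.02],"delta_rot":[0,0,10]}]'; python3 -c "
from cell import bot;s=bot.get_state();print(s['qpos'])"
```

```text
time_s: 19.3
ee_pos: [0.4114, -0.1504, 0.2174]
eef_rot: [-179.9, 0.2, -168.1]
force: [2.3, 1.1, 0.8]
finger_gap: 0.0856
gripper_force: 0.0
[ -8.87290612   6.00766693  22.51344506 122.91754302  -2.97769313
  51.35708073 117.30395172]
```

```bash
python3 -m crank '[{"gripper":0,"translation":[0.002,-0.04,0],"delta_rot":[0,0,0]},{"gripper":0,"translation":[0.003,-0.08,0],"delta_rot":[0,0,0]},{"gripper":0,"translation":[0.004,-0.12,0],"delta_rot":[0,0,0]},{"gripper":0,"translation":[0.0056,-0.155,-0.02],"delta_rot":[0,0,0]},{"gripper":0,"translation":[0.0056,-0.161,-0.055],"delta_rot":[0,0,0]},{"gripper":0,"translation":[0.0056,-0.161,-0.095],"delta_rot":[0,0,0]},{"gripper":0,"translation":[0.0056,-0.161,-0.135],"delta_rot":[0,0,0]},{"gripper":0,"translation":[0.0056,-0.161,-0.137],"delta_rot":[0,0,0]}]'; python3 -c "
from cell import bot;s=bot.get_state();print(s['qpos'])"
```

```text
time_s: 19.97
ee_pos: [0.4124, -0.3068, 0.0726]
eef_rot: [179.6, -0.5, -168.2]
force: [-0.5, 0.9, 1.0]
finger_gap: 0.0851
gripper_force: 0.0
[ 11.2543623   27.97449318  23.14419218 119.47443493 -17.91730136
  36.54270681 148.43623898]
```

```bash
python3 -m crank '[{"gripper":0,"translation":[0,0,-0.02],"delta_rot":[0,0,0]},{"gripper":0,"translation":[0,0,-0.02],"delta_rot":[0,0,0]},{"gripper":0,"translation":[0,0,-0.02],"delta_rot":[0,0,0]},{"gripper":0,"translation":[0,0,-0.02],"delta_rot":[0,0,0]}]'
```

```text
time_s: 20.3
ee_pos: [0.4168, -0.3103, 0.0608]
eef_rot: [-179.9, 0.1, -168.3]
force: [0.1, 0.3, -0.6]
finger_gap: 0.0852
gripper_force: 0.0
```

```bash
python3 -m crank '[{"gripper":0,"translation":[0,-0.001,-0.02],"delta_rot":[0,0,0]},{"gripper":0,"translation":[0,-0.001,-0.032],"delta_rot":[0,0,0]},{"gripper":0,"translation":[0,-0.001,-0.038],"delta_rot":[0,0,0]},{"gripper":0,"translation":[0,-0.001,-0.038],"delta_rot":[0,0,0]},{"gripper":0,"translation":[0,-0.001,-0.038],"delta_rot":[0,0,0]}]'
python3 -m crank '[{"gripper":255,"translation":[0,0,0],"delta_rot":[0,0,0]},{"gripper":255,"translation":[0,0,0],"delta_rot":[0,0,0]},{"gripper":255,"translation":[0,0,0],"delta_rot":[0,0,0]},{"gripper":255,"translation":[0,0,0],"delta_rot":[0,0,0]},{"gripper":255,"translation":[0,0,0],"delta_rot":[0,0,0]},{"gripper":255,"translation":[0,0,0],"delta_rot":[0,0,0]},{"gripper":255,"translation":[0,0,0],"delta_rot":[0,0,0]},{"gripper":255,"translation":[0,0,0],"delta_rot":[0,0,0]}]'
```

```text
time_s: 20.72
ee_pos: [0.4156, -0.311, 0.0214]
eef_rot: [180.0, -0.0, -168.3]
force: [-0.5, -0.1, 0.2]
finger_gap: 0.0857
gripper_force: 0.0
time_s: 21.38
ee_pos: [0.4157, -0.3111, 0.0215]
eef_rot: [-180.0, 0.0, -168.3]
force: [-1.2, 0.7, 5.0]
finger_gap: 0.0218
gripper_force: 58.5
```

```bash
python3 -m crank '[{"gripper":255,"translation":[0,0,0.02],"delta_rot":[0,0,0]},{"gripper":255,"translation":[0,0,0.06],"delta_rot":[0,0,0]},{"gripper":255,"translation":[0,0,0.10],"delta_rot":[0,0,0]},{"gripper":255,"translation":[0,0.01,0.14],"delta_rot":[0,0,0]},{"gripper":255,"translation":[0,0.04,0.165],"delta_rot":[0,0,0]},{"gripper":255,"translation":[0,0.08,0.17],"delta_rot":[0,0,0]},{"gripper":255,"translation":[0,0.12,0.17],"delta_rot":[0,0,0]},{"gripper":255,"translation":[0,0.16,0.17],"delta_rot":[0,0,0]}]'
python3 -m crank '[{"gripper":255,"translation":[0,0.04,0],"delta_rot":[0,0,0]},{"gripper":255,"translation":[0,0.08,0],"delta_rot":[0,0,0]},{"gripper":255,"translation":[0,0.12,0],"delta_rot":[0,0,0]},{"gripper":255,"translation":[0,0.16,0],"delta_rot":[0,0,0]},{"gripper":255,"translation":[0.01,0.20,0],"delta_rot":[0,0,0]},{"gripper":255,"translation":[0.03,0.235,0],"delta_rot":[0,0,0]},{"gripper":255,"translation":[0.06,0.255,0],"delta_rot":[0,0,0]},{"gripper":255,"translation":[0.0905,0.2565,0],"delta_rot":[0,0,0]}]'
python3 -m crank '[{"gripper":255,"translation":[0,0,-0.035],"delta_rot":[0,0,0]},{"gripper":255,"translation":[0,0,-0.07],"delta_rot":[0,0,0]},{"gripper":255,"translation":[0,0,-0.1],"delta_rot":[0,0,0]},{"gripper":255,"translation":[0,0,-0.12],"delta_rot":[0,0,0]},{"gripper":255,"translation":[0,0,-0.12],"delta_rot":[0,0,0]},{"gripper":255,"translation":[0,0,-0.12],"delta_rot":[0,0,0]},{"gripper":255,"translation":[0,0,-0.12],"delta_rot":[0,0,0]}]'
```

```text
time_s: 22.05
ee_pos: [0.4155, -0.1497, 0.1919]
eef_rot: [-180.0, 0.1, -168.4]
force: [1.3, -0.1, -0.1]
finger_gap: 0.0221
gripper_force: 58.8
time_s: 22.72
ee_pos: [0.5062, 0.1116, 0.191]
eef_rot: [179.9, 0.0, -167.8]
force: [1.1, 0.2, -0.3]
finger_gap: 0.0218
gripper_force: 58.9
time_s: 23.3
ee_pos: [0.5069, 0.1055, 0.0722]
eef_rot: [180.0, 0.1, -168.3]
force: [0.2, -0.0, 0.6]
finger_gap: 0.0221
gripper_force: 58.8
```

```bash
python3 - <<'E'
from ov import *
np.set_printoptions(precision=4,suppress=True)
t=np.linspace(0,2*np.pi,40,endpoint=False); C=np.stack([np.cos(t),np.sin(t),0*t],1)
ims=[]
for n,off in (('scene',(205,165)),('top',(200,170))):
    d=cam(n); s=bot.get_state()['ee_pos']; print(s,bot.get_state()['eef_rot'])
    im=np.ascontiguousarray(cv2.resize(d['img'][off[1]:off[1]+50,off[0]:off[0]+50,::-1],None,fx=8,fy=8,interpolation=cv2.INTER_CUBIC))
    draw(im,d,np.array([s[0],s[1],s[2]-.0215])+C*.012,off,8,(0,0,255))
    draw(im,d,np.array([s[0],s[1],s[2]+.0085])+C*.011,off,8,(255,0,255))
    for p in ([-.0858,-.0025],):
        draw(im,d,pw([p[0],p[1],.029])+C*.0135,off,8,(0,255,0))
        draw(im,d,pw(np.array([[p[0]+a*.023,p[1]+b*.023,.029] for a,b in ((1,1),(1,-1),(-1,-1),(-1,1))])),off,8,(0,255,0))
    ims.append(im)
    for q in ('tall_bush','nest_seat'):
        for r in bot.landmark_of(q,n)[:2]: print(n,q,round(r['p'],2),r['position'],atz(d,r['position'],s[2]-.0215 if q[0]=='t' else .022))
cv2.imwrite('pics/g6.png',np.hstack(ims))
E
```

```text
[0.5072 0.1057 0.0726] [ 179.9794    0.1503 -168.3195]
scene tall_bush 0.72 [223.5, 192.7] [0.4827 0.0771 0.0511]
scene tall_bush 0.49 [298.7, 269.1] [ 0.4718 -0.1991  0.0511]
scene nest_seat 0.72 [226.3, 187.8] [0.5131 0.1069 0.022 ]
[0.507  0.1058 0.0725] [ 179.9689    0.1548 -168.3026]
top tall_bush 0.46 [316.9, 190.5] [ 0.5641 -0.16    0.051 ]
top tall_bush 0.4 [320.7, 215.1] [ 0.5006 -0.1686  0.051 ]
top nest_seat 0.65 [212.8, 214.5] [0.5031 0.1094 0.022 ]
```

View pics/g6.png

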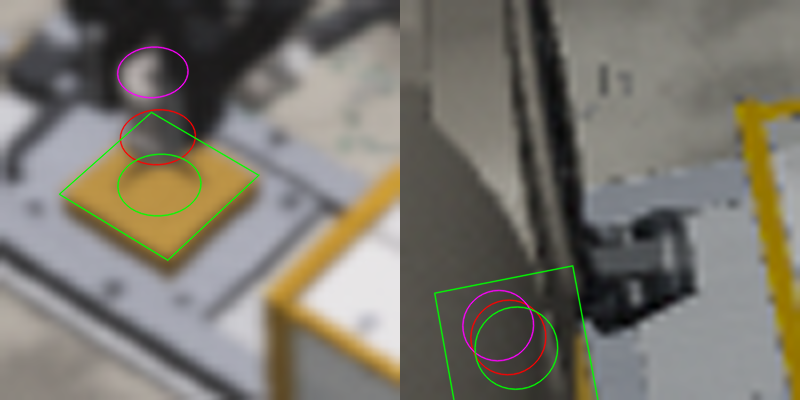

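```bash
python3 -m crank '[{"gripper":255,"translation":[-0.0008,-0.0003,-0.01],"delta_rot":[0,0,0]},{"gripper":255,"translation":[-0.0008,-0.0003,-0.018],"delta_rot":[0,0,0]},{"gripper":255,"translation":[-0.0008,-0.0003,-0.02],"delta_rot":[0,0,0]},{"gripper":255,"translation":[-0.0008,-0.0003,-0.021],"delta_rot":[0,0,0]},{"gripper":255,"translation":[-0.0008,-0.0003,-0.0215],"delta_rot":[0,0,0]},{"gripper":255,"translation":[-0.0008,-0.0003,-0.0225],"delta_rot":[0,0,0]},{"gripper":255,"translation":[-0.0008,-0.0003,-0.0235],"delta_rot":[0,0,0]},{"gripper":255,"translation":[-0.0008,-0.0003,-0.0235],"delta_rot":[0,0,0]}]'
```

```text
time_s: 24.27
ee_pos: [0.5052, 0.1051, 0.0474]
eef_rot: [-180.0, -0.0, -168.3]
force: [-0.2, 0.4, -0.3]
finger_gap: 0.0216
gripper_force: 58.9
```

```bash
python3 -m crank '[{"gripper":255,"translation":[0,0,-0.001],"delta_rot":[0,0,0]},{"gripper":255,"translation":[0,0,-0.002],"delta_rot":[0,0,0]},{"gripper":255,"translation":[0,0,-0.002],"delta_rot":[0,0,0]},{"gripper":255,"translation":[0,0,-0.002],"delta_rot":[0,0,0]}]'
```

```text
time_s: 24.6
ee_pos: [0.5052, 0.1051, 0.0455]
eef_rot: [-180.0, -0.0, -168.3]
force: [-0.5, 0.9, -0.3]
finger_gap: 0.0218
gripper_force: 58.9
```

```bash
python3 -m crank '[{"gripper":255,"translation":[0,0,-0.0008],"delta_rot":[0,0,0]},{"gripper":255,"translation":[0,0,-0.0014],"delta_rot":[0,0,0]},{"gripper":255,"translation":[0,0,-0.0018],"delta_rot":[0,0,0]},{"gripper":255,"translation":[0,0,-0.0018],"delta_rot":[0,0,0]}]'
```

```text
time_s: 24.93
ee_pos: [0.5052, 0.1052, 0.0436]
eef_rot: [-180.0, -0.0, -168.3]
force: [-0.2, 0.5, -0.5]
finger_gap: 0.0213
gripper_force: 58.9
```

```bash
python3 -m crank '[{"gripper":255,"translation":[0,0,-0.0004],"delta_rot":[0,0,0]},{"gripper":255,"translation":[0,0,-0.0008],"delta_rot":[0,0,0]},{"gripper":255,"translation":[0,0,-0.001],"delta_rot":[0,0,0]},{"gripper":255,"translation":[0,0,-0.001],"delta_rot":[0,0,0]}]'
```

```text
time_s: 25.27
ee_pos: [0.5052, 0.1052, 0.0435]
eef_rot: [180.0, -0.0, -168.3]
force: [-3.1, -1.1, 9.2]
finger_gap: 0.0218
gripper_force: 59.5
```

```bash
python3 -m crank '[{"gripper":255,"translation":[0,0,0.0007],"delta_rot":[0,0,0]},{"gripper":255,"translation":[0,0,0.0007],"delta_rot":[0,0,0]},{"gripper":110,"translation":[0,0,0.0007],"delta_rot":[0,0,0]},{"gripper":110,"translation":[0,0,0.0007],"delta_rot":[0,0,0]},{"gripper":110,"translation":[0,0,0.0007],"delta_rot":[0,0,0]},{"gripper":110,"translation":[0,0,0.0007],"delta_rot":[0,0,0]}]'
python3 -m crank '[{"gripper":110,"translation":[0,0,0.005],"delta_rot":[0,0,0]},{"gripper":110,"translation":[0,0,0.015],"delta_rot":[0,0,0]},{"gripper":110,"translation":[0,0,0.035],"delta_rot":[0,0,0]},{"gripper":110,"translation":[0,0,0.07],"delta_rot":[0,0,0]},{"gripper":110,"translation":[0,0,0.11],"delta_rot":[0,0,0]},{"gripper":110,"translation":[-0.03,-0.03,0.13],"delta_rot":[0,0,0]},{"gripper":110,"translation":[-0.06,-0.06,0.14],"delta_rot":[0,0,0]},{"gripper":110,"translation":[-0.09,-0.09,0.14],"delta_rot":[0,0,0]}]'
python3 -m crank '[{"gripper":110,"translation":[0,-0.04,0],"delta_rot":[0,0,0]},{"gripper":110,"translation":[0,-0.08,0],"delta_rot":[0,0,0]},{"gripper":110,"translation":[0,-0.12,0],"delta_rot":[0,0,0]},{"gripper":110,"translation":[0,-0.12,0],"delta_rot":[0,0,0]},{"gripper":110,"translation":[0,-0.12,0],"delta_rot":[0,0,0]}]'
python3 - <<'E'
from h import *
np.set_printoptions(precision=4,suppress=True)
ims=[]
for n,o in (('scene',(120,130)),('top',(120,150))):
    d=cam(n); ims.append(cv2.resize(d['img'][o[1]:o[1]+150,o[0]:o[0]+150,::-1],(400,400),interpolation=cv2.INTER_CUBIC))
    W=cloud(d,np.ones((384,512),bool)); B=W[(np.hypot(W[:,0]-.5062,W[:,1]-.1055)<.02)&(W[:,2]>.034)]; print(n,len(B),(B.min(0)+B.max(0))/2,np.percentile(B[:,2],[50,95]),B[B[:,2]>.047].mean(0))
    r=bot.trace('hook',n)
    if r: H=cloud(d,r[0]['pixels']); print('hook',r[0]['p'],np.percentile(H,2,axis=0),np.percentile(H,98,axis=0))
cv2.imwrite('pics/g7.png',np.hstack(ims))
E
```

```text
time_s: 25.77
ee_pos: [0.5052, 0.1052, 0.0433]
eef_rot: [-180.0, -0.0, -168.3]
force: [-0.1, 0.9, -0.2]
finger_gap: 0.0489
gripper_force: 0.0
time_s: 26.43
ee_pos: [0.4215, 0.0202, 0.1861]
eef_rot: [180.0, 0.3, -168.2]
force: [0.9, -1.2, 0.2]
finger_gap: 0.0487
gripper_force: 0.0
time_s: 26.85
ee_pos: [0.4204, -0.1015, 0.184]
eef_rot: [-180.0, 0.1, -168.6]
force: [-0.1, -0.1, -0.7]
finger_gap: 0.0485
gripper_force: 0.0
scene 9 [0.4967 0.1034 0.0431] [0.0433 0.0506] [0.4973 0.1065 0.0504]
hook 0.72 [ 0.395   0.2787 -0.0021] [0.5752 0.3191 0.03  ]
top 53 [0.5063 0.1079 0.0452] [0.0512 0.0548] [0.5055 0.1051 0.0513]
hook 0.76 [ 0.3936  0.2811 -0.0019] [0.5694 0.3013 0.0313]
```

View pics/g7.png

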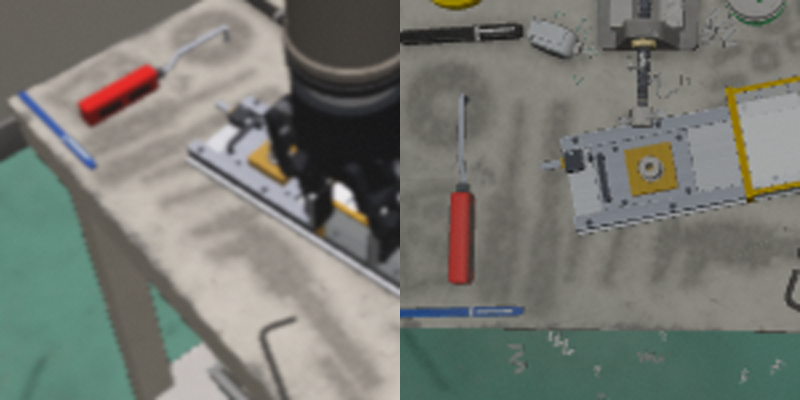

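```bash
python3 -c "
from cell import bot
print(bot.finish_job())"
```

```text
the job is handed in; nothing more can be done
None
```

The job is handed in at about 27 s of the 72 s allowed; no verdict came back. The hook drew the slide out and held it against the stop screw at about 9 N (13 N pull less about 4.5 N drag), then was laid flat on the bench. The last pictures show the tall bush upright and all the way down in the nest, with the slide still drawn out.

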